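# Set the quick-release length gauge to its marked stop

### The job

Set the length gauge on the bench: press down the black pad in the middle of the sliding carriage to free its brake, keep it pressed while you push the carriage along the rail until it butts against the marked stop (the block with the ball-topped pin, not the plain block), then let the pad spring back up. Only touch, press and push with the fingers: do not grip the carriage, never force it along while the pad is up, and leave the other things on the bench where they are.

Things in the scene. Friction and masses are not known exactly. Their poses are not given: they have to be found in the camera images.
- rail: Steel T-shaped rail fixed to the bench, 450 mm long (along its own y), 64 mm wide (its x), top face 30 mm above the bench; dark graduation ticks on top. Origin: centre of its underside, on the bench. Its y axis is the direction of travel; its heading on the bench varies.
- pad_top (a point): Centre of the top of the black ribbed pad in the middle of the carriage; moves with both. At rest 50 mm above the bench. The pad is 54 mm along the rail, 50 mm across, in a trough between the carriage's two upright end walls: their inner faces lie 31 mm either side of this point along the rail, their tops 57 mm above the bench. The trough is open across the rail.
- pad (a joint): How far the pad is pressed down (m): 0 at rest, 0.008 fully down on its stop. Spring: about 11 N to start it moving, 15 N fully down. Pressed 2 mm or more, the brake is off; let go, the pad springs back and the brake grips again (it holds against 15 to 20 N).
- carriage (a joint): Position of the aluminium carriage along the rail's +y axis (m), 0 at the middle of the rail. With the brake off it slides with about 2 N of friction; no spring. It is 120 mm long along the rail (ends 60 mm either side of the pad's centre, 31 to 37 mm above the bench; ramps rise from there to the end walls) and 66 mm wide. The end blocks limit it.
- stop: The marked stop: dark steel block fixed across the rail near one of its ends (either one), 74 mm across, 24 mm along the rail, 52 mm high, with an upright pin and a 20 mm ball on its top (ball top 85 mm above the bench). Origin: centre of its foot, on the bench, on the rail's centre line. When the carriage butts against it, the pad's centre is 72 mm from this origin, horizontally.
- plain_block: The plain end block near the other end of the rail: the same dark steel, 74 mm across, 24 mm along the rail, 44 mm high, flat top, no pin. Origin: centre of its foot, on the bench.
- near_flank: Side of the carriage at the rail's -x side (its outer face is 33 mm from the rail's centre line, 120 mm long; its top is 37 mm above the bench, 55 mm beside the end walls). Origin at the carriage's middle, 30 mm above the bench.
- far_flank: Side of the carriage at the rail's +x side, mirror image of the near one, with the same origin.
- spray_can: Loose metal can, 52 mm in diameter, 90 mm high, standing. Bystander. Origin: centre of its underside.
- tube_offcut: Loose offcut of square steel tube, 30 x 30 mm, 140 mm long (its y), lying. Bystander. Origin: centre of its underside.
- wire_brush: Loose hand brush lying on the bench, its handle along its own x. Bystander. Origin: centre of its underside.
- collar: Loose turned brass piece, 40 mm in diameter, 30 mm high. Bystander. Origin: centre of its underside.

How it is judged:
By the outcome, as a careful person would: the job done as asked, in the order asked, and still so for the second after the job is handed in, with the robot touching nothing.
It also fails if it takes over 35 s, if anything falls off the work surface, if the arm or the gripper's body presses on something with over 40 N, if the wrist force passes 120 N, or if a joint passes its speed limit or range.

### The arm

A 7-joint arm with a two-finger parallel gripper is mounted at the origin on the work surface. World frame = base frame: x ahead of the robot, y to its left, z up, the work surface at z = 0. Lengths are in m, angles in rad, forces in N, time in s.
With the tool pointing down it reaches from about 0.4 to 0.85 m from the base axis. Payload 10.4 kg.
Tool frame: the origin (TCP) lies on the centre line of the jaws, within the pads' length; the fingertips stand r.tip_extent ahead of it and the grasp point (between the pads) lies 3 mm ahead of it (r.tip_extent is the distance from the TCP to the fingertips, in m); z points along the fingers, y is the direction in which the jaws open and shut (so a half turn about z gives the same grasp; the last joint's range is limited). The gripper opens to 87 mm and grips with 3 to 60 N. Pads are 19 mm wide; open, the fingers measure 117 mm over their backs; the gripper's body (75 mm by 190 mm) begins 51 mm behind the grasp point.
Start: joints at [-1.345, 0.332, -0.065, 1.46, 0.022, 1.35, -0.088], TCP at [0.154, 0.606, 0.245] pointing down, gripper open.
Joint ranges: [-2.6, 2.6], [-0.5, 2.12], [-1.47, 1.34], [0.16, 2.42], [-1.27, 4.41], [0.06, 2.06], [-2.6, 2.6]. Speed limits (rad/s): [2.22, 2.22, 2.79, 2.79, 3.14, 3.14, 3.14].

### API

Orientations are given as a unit quaternion [x, y, z, w].
In Python, from bench import r gives the robot as it stands. The module is installed in compiled form; this text tells all that it offers.
- The arm moves only by the shell command python3 -m jog 'ROWS' [FORCE]. ROWS is JSON, a list of rows, each a list of 5 numbers: the shift along the tool's x, y, z in cm, then the turn about the tool's z in rad, then the closure, from 0 (fully open) to 1 (shut). A call has exactly 10 rows; each row shifts and turns the pose as measured when the row begins, along the tool's axes as they then stand; what a row does not reach is not made up. A row lasts 1/10 s, in which the tool goes at most 50 mm and 8.59 degrees, less where a joint would pass 70% of its speed; a pose out of reach is approached as far as the arm can. A call with a gripper value outside its range is refused whole. The fingers move at their own pace and stop on an object; FORCE is the grip in N (left out, the last holds). Time passes only in rows, so rows that do not move let the fingers close, or fill a call up. It gives the time, the measured TCP pose, the force and the opening at its end, in the units of the state.
- r.read_state(): the state, without advancing time (a new reading comes with each control period).
- r.camera(name): name is "scene" or "top" or "wrist"; returns a dict with "pixels" (400x640x3 uint8, red, green, blue), "fx", "fy", "cx", "cy" (pixels), "k1" (the pictures are not rectified: a ray, as slopes to the right and down, at radius r is drawn at 1 + k1 r^2 times it, then the intrinsics apply), "camera_from_world" (4x4, takes a point from world to camera coordinates). Camera axes: x right, y up, looking along -z (the intrinsics and any distortion apply to the point x, -y, -z); pixel columns grow to the right and rows downward; lengths in m; the calibration is good to about 2 mm. A picture is of the moment at which its call begins. There is no depth.
- r.close_job(): hands the job in, once; it reports no verdict.
The state is a dict: "time": time; "joint_positions": joint angles; "joint_vel": joint speeds; "joint_torque": joint torques, N m; "ee_pos": TCP position; "eef_rot": TCP orientation; "ft_force": force on the tool from outside, world axes, zero at the start; "torque": the same for the moment, N m; "width": finger opening in m.
Only numpy, scipy, OpenCV 4.12 (cv2) and the standard library are available. Lean on these libraries where they do the work, as an engineer would, in place of code of your own. Each camera call takes 0.05 s, during which the arm holds its last target. There are 200 camera calls.

## Working session

There is one attempt and no reset: what is moved stays moved. The work goes in short steps, Python scripts to look and compute and a shell command to move; the robot and the scene stay as the last step left them, time stands still between calls to the robot, and variables do not carry over. Pictures are saved under pics/ and viewed, about 8 in all and at most 12, crops included, and the job is handed in when it is done.

```bash
mkdir -p pics
cat > h.py <<'E'
import numpy as np, cv2
from bench import r
def snap(name,fn):
    c=r.camera(name); cv2.imwrite('pics/'+fn,c['pixels'][:,:,::-1]); np.save('pics/'+fn[:-4]+'.npy',np.array([c['fx'],c['fy'],c['cx'],c['cy'],c['k1'],*np.array(c['camera_from_world']).ravel()])); return c
def load(fn):
    a=np.load('pics/'+fn+'.npy'); return dict(fx=a[0],fy=a[1],cx=a[2],cy=a[3],k1=a[4],camera_from_world=a[5:].reshape(4,4))
def ray(c,u,v):
    d=np.array([(u-c['cx'])/c['fx'],(v-c['cy'])/c['fy']]);s=d.copy()
    for _ in range(20): s=d/(1+c['k1']*(s@s))
    T=np.array(c['camera_from_world']);R=T[:3,:3]
    return -R.T@T[:3,3], R.T@np.array([s[0],-s[1],-1])
def onz(c,u,v,z):
    o,d=ray(c,u,v); return o+d*(z-o[2])/d[2]
def proj(c,p):
    T=np.array(c['camera_from_world']);q=T[:3,:3]@np.array(p)+T[:3,3]
    s=np.array([q[0],-q[1]])/-q[2]; s=s*(1+c['k1']*(s@s)); return s*[c['fx'],c['fy']]+[c['cx'],c['cy']]
E
python3 - <<'E'
from h import *
s=r.read_state(); print({k:np.round(v,3) for k,v in s.items()}, r.tip_extent)
a=snap('top','top1.png'); b=snap('scene','scene1.png')
for c in(a,b): print(np.round(ray(c,320,200),3))
E
```

```text
{'time': np.float64(0.0), 'joint_positions': array([-1.345,  0.333, -0.065,  1.461,  0.022,  1.35 , -0.089]), 'joint_vel': array([-0.   , -0.001,  0.001,  0.002,  0.   ,  0.001, -0.001]), 'joint_torque': array([ 0.0000e+00, -6.2325e+01,  2.5000e-02, -3.8989e+01, -6.1000e-02,
        4.0000e-02,  0.0000e+00]), 'ee_pos': array([0.154, 0.605, 0.244]), 'eef_rot': array([ 0.124,  0.992, -0.001, -0.   ]), 'ft_force': array([-0.123,  0.007,  0.353]), 'torque': array([-0.004,  0.029, -0.023]), 'width': np.float64(0.087)} 0.022
[[ 0.447  0.004  0.908]
 [ 0.183 -0.028 -0.983]]
[[ 0.874  0.157  0.622]
 [-0.448 -0.218 -0.867]]
```

View pics/top1.png

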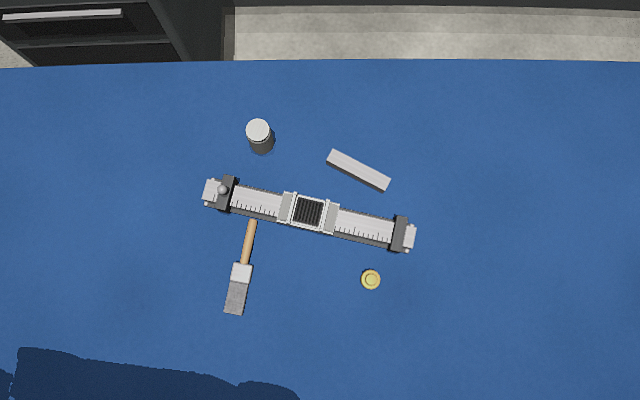

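View pics/scene1.png

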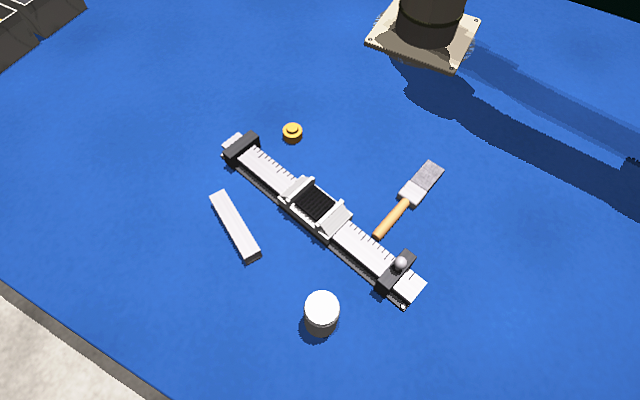

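The top view shows the pad near (308,212), the ball-topped stop near (223,189) and the plain block near (402,233). In the scene view the pad is near (315,203) and the ball near (400,262), with the brush handle's end close to the stop side of the rail.

```bash
cat > m.py <<'E'
from h import *
def padpx(fn,roi):
    im=cv2.imread('pics/'+fn+'.png'); x0,y0,x1,y1=roi
    m=(im[y0:y1,x0:x1].max(2)<75).astype(np.uint8)
    m=cv2.morphologyEx(m,cv2.MORPH_CLOSE,np.ones((3,3)))
    cs,_=cv2.findContours(m,cv2.RETR_EXTERNAL,cv2.CHAIN_APPROX_NONE)
    c=max(cs,key=cv2.contourArea)+[x0,y0]
    return cv2.minAreaRect(c.astype(np.float32)),cv2.contourArea(c.astype(np.float32))
def tri(a,pa,b,pb):
    o1,d1=ray(a,*pa);o2,d2=ray(b,*pb)
    t=np.linalg.lstsq(np.c_[d1,-d2],o2-o1,rcond=None)[0]
    p,q=o1+d1*t[0],o2+d2*t[1]; return (p+q)/2,np.linalg.norm(p-q)
E
python3 - <<'E'
from m import *
a=load('top1');b=load('scene1')
pt=padpx('top1',(294,196,324,228)); ps=padpx('scene1',(295,182,338,224)); print(pt,ps)
print('pad top z.05',onz(a,*pt[0][0],.05),'scene',onz(b,*ps[0][0],.05),'tri',tri(a,pt[0][0],b,ps[0][0]))
print('ball',tri(a,(223,189),b,(400,262)), onz(a,223,189,.075))
print('plain top corners-centre',onz(a,402,232,.044), onz(b,241,146,.044))
p,q=onz(a,223,189,.075),onz(a,402,232,.044); d=q-p; print('dist',np.linalg.norm(d[:2]),'ang',np.degrees(np.arctan2(d[1],d[0])))
for f,bx in(('top1',(190,165,430,265)),('scene1',(210,110,440,320))):
    im=cv2.imread(f'pics/{f}.png'); cv2.imwrite(f'pics/{f}c.png',cv2.resize(im[bx[1]:bx[3],bx[0]:bx[2]],None,fx=3 if f=='top1' else 2.6,fy=3 if f=='top1' else 2.6,interpolation=cv2.INTER_CUBIC))
E
```

```text
(((306.1415100097656, 210.75473022460938), (29.807241439819336, 24.450180053710938), 15.945394515991211), 571.5) (((312.25, 201.25001525878906), (33.23401641845703, 29.698484420776367), 45.0), 851.5)
pad top z.05 [0.58438956 0.00819491 0.05      ] scene [0.58747704 0.00282201 0.05      ] tri (array([0.58578492, 0.00537296, 0.04879397]), np.float64(0.0061361441080040775))
ball (array([0.62732607, 0.17491074, 0.07106611]), np.float64(0.0022928447720393483)) [0.62671975 0.17297834 0.075     ]
plain top corners-centre [ 0.53848381 -0.18650937  0.044     ] [ 0.54413076 -0.17349807  0.044     ]
dist 0.37015806984506827 ang -103.79057298806651
```

View pics/top1c.png

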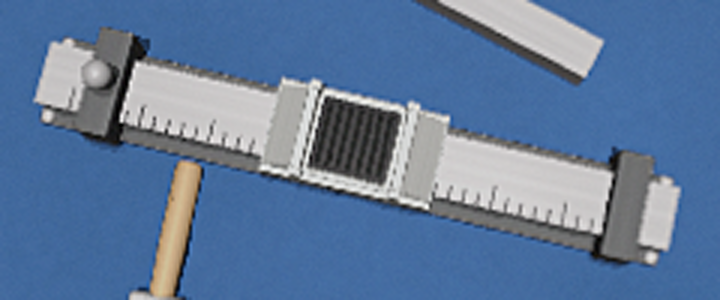

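The crop shows the pad centre near crop (354,141), which is (308,212) in the full image. The ball is at (222.3,189.3) and the plain block's top is near (400.5,233.5).

Run:
```python
from m import *
a=load('top1');b=load('scene1')
print('tri pad',tri(a,(308,212),b,(315,203)))
p=onz(a,308,212,.05);print('pad',p)
B=onz(a,222.3,189.3,.075);P=onz(a,400.5,233.5,.044);print(B,P)
d=(B-P)[:2];print('ang',np.degrees(np.arctan2(d[1],d[0])),np.linalg.norm(d))
# long rail edges: near/far top edges, crop px at z=.03
for e in(((445,132),(612,167)),((137,64),(275,97))):
    q=[onz(a,190+x/3,165+y/3,.03) for x,y in e];w=(q[0]-q[1]);print('edge ang',np.degrees(np.arctan2(w[1],w[0])),q[0],q[1])
e=p-B;print('pad-ball',np.linalg.norm(e[:2]),np.degrees(np.arctan2(-e[1],-e[0])))
s=r.read_state();from scipy.spatial.transform import Rotation as R
M=R.from_quat(s['eef_rot']).as_matrix();print(M.round(3));print('shift tool',M.T@(p-s['ee_pos'])*100)
```

```text
tri pad (array([0.58316881, 0.00514014, 0.03939274]), np.float64(0.001448183303144818))
pad [0.58177245 0.00445836 0.05      ]
[0.62613121 0.17436398 0.075     ] [ 0.53546958 -0.18327471  0.044     ]
ang 75.77514103649901 0.3689511708544017
edge ang 77.12250982290249 [ 0.59027461 -0.05875057  0.03      ] [ 0.56391852 -0.1740354   0.03      ]
edge ang 75.48843806896562 [0.6417473  0.15556296 0.03      ] [0.6167611  0.05902888 0.03      ]
pad-ball 0.1756007461724631 75.36790147066645
[[-0.969  0.246 -0.   ]
 [ 0.246  0.969 -0.001]
 [-0.    -0.001 -1.   ]]
shift tool [-56.27331143 -47.68975248  19.44864541]
```

```bash
python3 -m jog '[[-3.7,-3.1,0,0,1],[-3.7,-3.1,0,0,1],[-3.7,-3.1,0,0,1],[-3.7,-3.1,0,0,1],[-3.7,-3.1,0,0,1],[-3.7,-3.1,0,0,1],[-3.7,-3.1,0,0,1],[-3.7,-3.1,0,0,1],[-3.7,-3.1,0,0,1],[-3.7,-3.1,0,0,1]]' 20
cat > g.py <<'E'
from m import *
from scipy.spatial.transform import Rotation as R
def rel(p):
    s=r.read_state();M=R.from_quat(s['eef_rot']).as_matrix()
    print('t',s['time'],'tool y ang',np.degrees(np.arctan2(M[1,1],M[0,1])),'tilt z',M[:,2].round(3),'shift cm',(M.T@(np.array(p)-s['ee_pos'])*100).round(2),'F',np.round(s['ft_force'],1))
E
python3 -c "
from g import *
rel([.582,.0045,.12])"
```

```text
time: 1.1
ee_pos: [0.4394, 0.2046, 0.2395]
eef_rot: [0.118, 0.993, -0.002, -0.003]
ft_force: [0.6, -0.0, 0.2]
width: 0.0151
t 1.1 tool y ang 76.46378814550994 tilt z [-0.006 -0.004 -1.   ] shift cm [-18.61 -16.06  11.94] F [ 0.6 -0.   0.2]
```

```bash
python3 -m jog '[[-3.2,-2.7,1,0,1],[-3.2,-2.7,1,0,1],[-3.2,-2.7,1,0,1],[-3.2,-2.7,1,0,1],[-3.0,-2.6,1,0,1],[-2.0,-2,1,0,1],[-0.8,-0.7,1,0,1],[0,0,1,0,1],[0,0,1,0,1],[0,0,0,0,1]]' 
python3 -c "
from g import *
rel([.582,.0045,.12]); c=snap('wrist','w1.png'); print(proj(c,[.582,.0045,.05]), ray(c,320,200)); rel([.582,.0045,.12])
snap('top','top2.png')"
```

```text
time: 2.1
ee_pos: [0.5864, -0.0096, 0.1437]
eef_rot: [0.121, 0.993, -0.003, -0.003]
ft_force: [-0.7, 0.1, 0.3]
width: 0.0001
t 2.1 tool y ang 76.10199764045586 tilt z [-0.007 -0.005 -1.   ] shift cm [0.75 1.28 2.37] F [-0.7  0.1  0.3]
[336.93311314 198.45075658] (array([0.51832279, 0.00734542, 0.28503681]), array([ 0.25325041, -0.06790425, -0.96507685]))
t 2.15 tool y ang 76.1340359196557 tilt z [-0.006 -0.005 -1.   ] shift cm [0.77 1.24 2.45] F [ 0.2 -0.3  0.7]
```

View pics/w1.png

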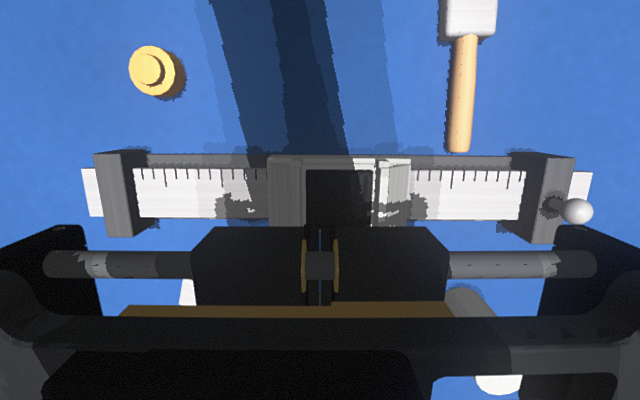

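```bash
python3 -m jog '[[0.4,1.0,0.5,0,1],[0.4,1.0,0.5,0,1],[0,0.1,1,0,1],[0,0,1,0,1],[0,0,1,0,1],[0,0,1,0,1],[0,0,0.6,0,1],[0,0,0.3,0,1],[0,0,0,0,1],[0,0,0,0,1]]' 
python3 -c "
from g import *
rel([.584,.0125,.066])"
```

```text
time: 3.2
ee_pos: [0.5838, 0.017, 0.0818]
eef_rot: [0.119, 0.993, -0.002, -0.002]
ft_force: [-0.7, -0.4, 0.2]
width: 0.0003
t 3.2 tool y ang 76.31027052381518 tilt z [-0.004 -0.003 -1.   ] shift cm [-0.14 -0.42  1.58] F [-0.7 -0.4  0.2]
```

```bash
python3 -m jog '[[0,-0.4,0,0,1],[0,-0.1,0.2,0,1],[0,0,0.2,0,1],[0,0,0.2,0,1],[0,0,0.2,0,1],[0,0,0.2,0,1],[0,0,0.1,0,1],[0,0,0,0,1],[0,0,0,0,1],[0,0,0,0,1]]' 
python3 -c "
from g import *
rel([.584,.0125,.066])
snap('wrist','w2.png')"
```

```text
time: 4.2
ee_pos: [0.5836, 0.0115, 0.0726]
eef_rot: [0.119, 0.993, -0.001, -0.001]
ft_force: [0.7, -0.6, 0.7]
width: 0.0007
t 4.2 tool y ang 76.2882697571975 tilt z [-0.001 -0.002 -1.   ] shift cm [-0.02  0.1   0.66] F [ 0.7 -0.6  0.7]
```

View pics/w2.png

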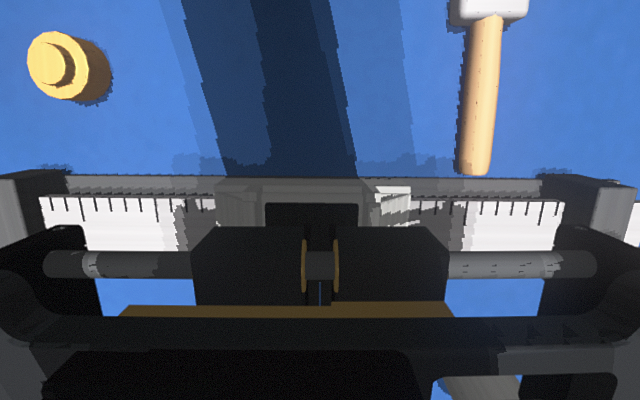

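The tip is inside the trough, about 5 mm towards the stop from the pad's centre (pad columns 265–358, tool at 320), and just above the pad. Pressing next.

```bash
python3 -m jog '[[0,0,0.15,0,1],[0,0,0.15,0,1],[0,0,0.15,0,1],[0,0,0.15,0,1],[0,0,0.1,0,1],[0,0,0.1,0,1],[0,0,0.05,0,1],[0,0,0.05,0,1],[0,0,0.05,0,1],[0,0,0.05,0,1]]' 
python3 -c "
from g import *
rel([.584,.0125,.066])"
```

```text
time: 5.25
ee_pos: [0.5837, 0.0115, 0.0699]
eef_rot: [0.12, 0.993, 0.001, -0.001]
ft_force: [-5.5, -0.3, 11.4]
width: 0.0007
t 5.25 tool y ang 76.2481066206559 tilt z [-0.002  0.002 -1.   ] shift cm [-0.    0.11  0.39] F [-5.5 -0.3 11.4]
```

```bash
python3 -m jog '[[0,0,0.2,0,1],[0,0,0.25,0,1],[0,0,0.25,0,1],[0,0,0.25,0,1],[0,0,0.25,0,1],[0,0,0.25,0,1],[0,0,0.25,0,1],[0,0,0.25,0,1],[0,0,0.25,0,1],[0,0,0.25,0,1]]' 
python3 -c "
from g import *
rel([.584,.0125,.066])"
```

```text
time: 6.25
ee_pos: [0.5848, 0.0147, 0.0642]
eef_rot: [0.12, 0.993, 0.008, -0.002]
ft_force: [-13.5, 2.1, 30.7]
width: 0.0005
t 6.25 tool y ang 76.26255680540486 tilt z [-0.002  0.016 -1.   ] shift cm [ 0.03 -0.23 -0.19] F [-13.5   2.1  30.7]
```

```bash
python3 -m jog '[[0,0.3,0.18,0,1],[0,0.5,0.18,0,1],[0,0.6,0.18,0,1],[0,0.6,0.18,0,1],[0,0.6,0.18,0,1],[0,0.6,0.18,0,1],[0,0.6,0.18,0,1],[0,0.6,0.18,0,1],[0,0.6,0.18,0,1],[0,0.3,0.18,0,1]]' 
python3 -c "
from g import *
rel([.6085,.1046,.064])"
```

```text
time: 7.25
ee_pos: [0.5988, 0.07, 0.0643]
eef_rot: [0.12, 0.993, 0.014, -0.002]
ft_force: [-9.7, -0.1, 21.2]
width: 0.0001
t 7.25 tool y ang 76.19388790028977 tilt z [-0.001  0.027 -1.   ] shift cm [-0.12  3.59  0.13] F [-9.7 -0.1 21.2]
```

```bash
python3 -c "
from g import *
c=snap('wrist','w3.png');s=snap('scene','s3.png')
a=cv2.imread('pics/w3.png')[120:320];b=cv2.imread('pics/s3.png')[110:330,160:480]
cv2.imwrite('pics/c3.png',np.vstack([a,cv2.resize(b,(580,399)).astype('uint8')]) if 0 else np.vstack([a,cv2.copyMakeBorder(cv2.resize(b,(560,385)),0,0,0,80,cv2.BORDER_CONSTANT)]))
rel([.6085,.1046,.064])"
```

```text
t 7.35 tool y ang 76.21837291672374 tilt z [-0.001  0.028 -1.   ] shift cm [-0.12  3.54  0.13] F [-7.6  3.4 18.7]
```

View pics/c3.png

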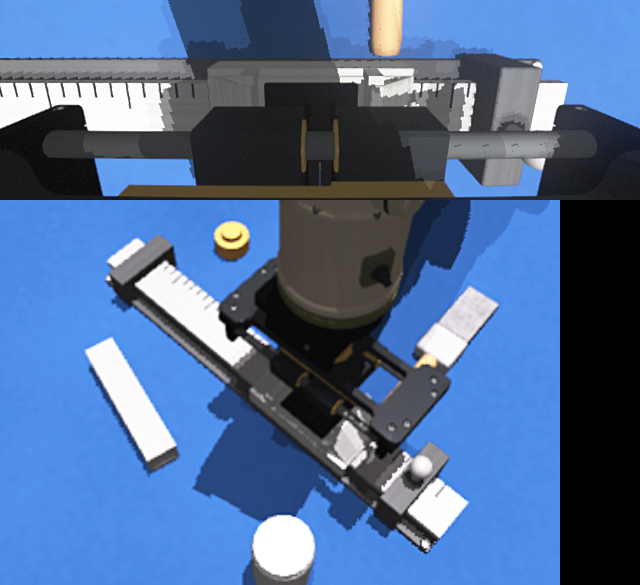

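The carriage is following: the pad is still at columns 265–357 relative to the tool. The gap to the stop is about 4 cm, and the bystanders haven't moved.

```bash
python3 -m jog '[[0,0.4,0.2,0,1],[0,0.6,0.2,0,1],[0,0.6,0.2,0,1],[0,0.6,0.2,0,1],[0,0.4,0.2,0,1],[0,0.4,0.2,0,1],[0,0.3,0.2,0,1],[0,0.3,0.2,0,1],[0,0.2,0.2,0,1],[0,0.2,0.2,0,1]]' 
python3 -c "
from g import *
rel([.6085,.1046,.064])"
```

```text
time: 8.35
ee_pos: [0.6096, 0.1116, 0.0642]
eef_rot: [0.12, 0.993, 0.018, -0.003]
ft_force: [-14.6, -8.5, 28.6]
width: 0.0004
t 8.35 tool y ang 76.17115056365454 tilt z [-0.002  0.037 -0.999] shift cm [-0.06 -0.7  -0.  ] F [-14.6  -8.5  28.6]
```

```bash
python3 -m jog '[[0,0.25,0.2,0,1],[0,0.25,0.2,0,1],[0,0.25,0.2,0,1],[0,0.25,0.2,0,1],[0,0.25,0.2,0,1],[0,0.2,0.2,0,1],[0,0.2,0.2,0,1],[0,0.2,0.2,0,1],[0,0.15,0.2,0,1],[0,0.1,0.2,0,1]]' 
python3 -c "
from g import *
rel([.6085,.1046,.064]);snap('wrist','w4.png')
a=cv2.imread('pics/w4.png')[120:320];cv2.imwrite('pics/c4.png',a)"
```

```text
time: 9.35
ee_pos: [0.6105, 0.112, 0.0643]
eef_rot: [0.128, 0.992, 0.011, -0.01]
ft_force: [-11.1, -2.4, 24.4]
width: 0.0005
t 9.35 tool y ang 75.22298517310908 tilt z [-0.016  0.025 -1.   ] shift cm [ 0.   -0.77  0.02] F [-11.1  -2.4  24.4]
```

View pics/c4.png

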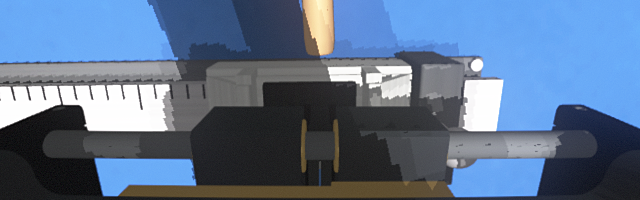

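The carriage end meets the stop with no visible gap, at about column 410. The last second of pushing moved it only 0.4 mm. I'll release with a slight forward bias so the unloading doesn't drag it back.

```bash
python3 -m jog '[[0,0.2,0.1,0,1],[0,0.2,-0.1,0,1],[0,0.15,-0.3,0,1],[0,0.1,-0.5,0,1],[0,0,-0.8,0,1],[0,0,-1.5,0,1],[0,0,-3,0,1],[0,0,-4,0,1],[0,0,-4,0,1],[0,0,-2,0,1]]' 
python3 -c "
from g import *
rel([.6085,.1046,.064])"
```

```text
time: 10.4
ee_pos: [0.6131, 0.1101, 0.2346]
eef_rot: [0.13, 0.991, 0.008, -0.012]
ft_force: [0.3, -0.2, 0.5]
width: 0.001
t 10.4 tool y ang 75.017433464598 tilt z [-0.022  0.02  -1.   ] shift cm [-0.16 -0.88 17.05] F [ 0.3 -0.2  0.5]
```

Next I'll move aside towards the base and plain-block side for a clear view.

```bash
python3 -m jog '[[0,-4,-1,0,1],[0,-4,-1,0,1],[0,-4,0,0,1],[0,-4,0,0,1],[0,-4,0,0,1],[0,-4,0,0,1],[0,-4,0,0,1],[0,-4,0,0,1],[0,0,0,0,1],[0,0,0,0,1]]' 
python3 -c "
from g import *
rel([.6085,.1046,.064]);snap('top','t5.png');snap('scene','s5.png')
a=cv2.imread('pics/t5.png')[150:270,190:350];b=cv2.imread('pics/s5.png')[170:330,310:470]
cv2.imwrite('pics/c5.png',np.hstack([cv2.resize(a,(400,300),interpolation=2),cv2.resize(b,(400,400),interpolation=2)[:300]*1]) if 0 else np.hstack([cv2.copyMakeBorder(cv2.resize(a,(400,300),interpolation=2),0,100,0,0,0),cv2.resize(b,(400,400),interpolation=2)]))"
```

```text
time: 11.4
ee_pos: [0.5299, -0.2098, 0.2633]
eef_rot: [0.129, 0.992, 0.011, -0.004]
ft_force: [-0.3, 0.5, -0.4]
width: 0.0004
t 11.4 tool y ang 75.21420929272992 tilt z [-0.006  0.023 -1.   ] shift cm [ 0.19 31.98 20.62] F [-0.3  0.5 -0.4]
```

View pics/c5.png

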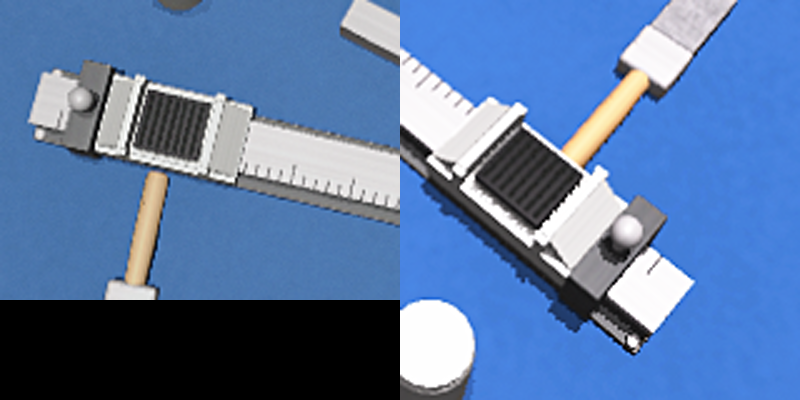

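The carriage sits against the ball-topped stop in both views and the pad is up. In the top view the pad centre is near (258.8,200) and the ball near (222.4,190). Next I'll check the distance and that the bystanders are unchanged.

Run:
```python
from g import *
a=load('t5');b=load('s5')
pa=(190+172/2.5,150+125/2.5);ps=(310+(529-400)/2.5,170+177/2.5)
ba=(190+81/2.5,150+100/2.5);bs=(310+(627-400)/2.5,170+229/2.5)
for n,c,p,q in(('top',a,pa,ba),('scene',b,ps,bs)):
    print(n,np.linalg.norm((onz(c,*p,.05)-onz(c,*q,.075))[:2]))
print(tri(a,pa,b,ps),tri(a,ba,b,bs))
for i,j in(('top1','t5'),('scene1','s5')):
    d=cv2.absdiff(cv2.imread(f'pics/{i}.png'),cv2.imread(f'pics/{j}.png')).max(2)
    for nm,bx in (dict(can=(240,110,285,160),tube=(320,140,395,195),brush=(220,240,255,320),collar=(355,265,385,295)) if i=='top1' else dict(can=(290,280,350,345),tube=(200,180,265,270),brush=(385,155,450,225),collar=(275,115,310,150))).items():
        print(i,nm,(d[bx[1]:bx[3],bx[0]:bx[2]]>60).sum())
im=cv2.imread('pics/s5.png')[215:305,355:445]; cv2.imwrite('pics/c6.png',cv2.resize(im,(540,540),interpolation=2))
```

```text
top 0.0716689601908979
scene 0.07002076490596644
(array([0.60957945, 0.1064125 , 0.04049511]), np.float64(0.0018156338744517253)) (array([0.62558453, 0.17603055, 0.07000119]), np.float64(0.0017662996527333455))
top1 can 0
top1 tube 51
top1 brush 0
top1 collar 649
scene1 can 0
scene1 tube 651
scene1 brush 0
scene1 collar 845
```

View pics/c6.png

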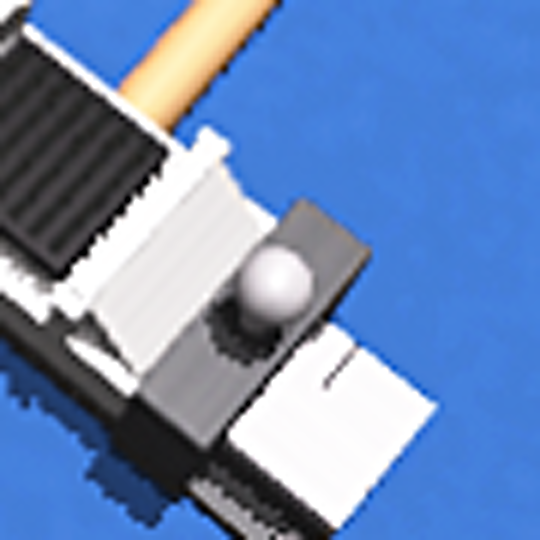

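Pad to ball measures 71.7 mm and 70.0 mm in the two views, against 72 mm expected, and no gap shows. The arm or its shadow now covers the collar and tube, which would explain their differences; the gripper never went near them. Handing in.

```bash
python3 -c "
from bench import r
print(r.close_job())"
```

```text
the job is handed in; nothing more can be done
None
```

The carriage is set against the ball-topped stop and the pad is back up. I pressed the pad fully down with the closed fingers (about 20–30 N) and held it while pushing the carriage about 10 cm. I then lifted straight off and moved clear, and the job was handed in at about 11.5 s.

**Position:** Pad centre to ball measures 71.7 mm in the top view and 70.0 mm in the scene view, against 72 mm expected. No gap shows between the carriage and the stop. While I was still pushing against the stop, the tool moved forward only about 0.4 mm in the last second.

**Pad height:** It looks up in both pictures, but triangulating its centre gave about 40 mm instead of 50 mm. The same rough two-view measurement gave 39 mm before I touched the pad. I put that down to my hand-picked pixels and did not confirm the height any other way.

**Bystanders:** The can and brush show no change in either view. The picture difference was large for the collar and tube. I think that is the arm and its shadow over them at the end, because the gripper never went near either and no stray force was read. I did not confirm their positions separately.

**Sideways force:** While pressing there was 10–15 N of sideways friction across the rail, and the tool tilted slightly (about 0.04 rad at most).

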